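# Wipe and crack open a sealed specimen case

### The job

Take the sprung wiper block by its wooden grip, wipe the aluminium strip on the lid of the blue specimen case from its red end to its plain end in one lightly pressed pass, and stand the wiper upright on the bench again. Then take the lid by its black handle, pull until the sticky seal breaks without flinging the lid wide open, and finish still holding it by the handle, slightly open and still, with its front edge 3 to 6 cm up (about 13 degrees). Leave the mug, biscuit tin and brush alone.

Things in the scene. Friction and masses are not known exactly. Their poses are not given: they have to be found in the camera images.
- wiper: Loose wiper block, 0.13 kg, standing upright, z up. Origin: underside centre of its orange shoe (44 mm along x, 40 along y, z 0 to 16). Above: black plate (56 x 36 mm, z 28 to 38) and wooden grip (56 mm along x, 24 mm thick along y, z 37 to 87): take the grip across its thickness. The shoe is sprung: it slides up by at most 10 mm, with about 2 N at the start and 7 N at the end of that travel.
- sole (a point): Centre of the underside of the wiper's orange shoe; it moves with the shoe.
- lid_strip: Pale aluminium strip on the lid, 60 mm along x, 200 along y, 2 mm thick; origin: centre of its underside, its face 2 mm above (99 mm above the bench with the lid shut). Red end at +y (the robot's left), plain end at -y; the handle is towards -x. A pass with the middle of the shoe on the strip's middle line, from 80 mm on the red side to 80 mm on the plain side of the origin, covers it.
- lid_handle: Black bow handle on the lid, origin on the lid's top below its middle. Its round bar, 14 mm thick, runs 100 mm along its y, the bar's axis 35 mm above the lid's top (28 mm free below it), a post at either end. It stands 90 mm in front of the strip's middle line.
- handle_grip (a point): Middle of the handle's bar, on the bar's axis.
- lid (a joint): Angle of the blue lid in rad: 0 shut, grows as the front rises, stop at 0.75. Lid 10 mm thick, 0.5 kg; its front edge is 200 mm from the hinge. A tight bead seal holds it shut: it takes some 12 to 20 N straight up at the handle to break, then gives way suddenly by 0.05 rad, leaving only the weight (about 3 N at the handle). Let go, the lid drops almost shut.
- lid_hinge (a point): Middle of the hinge axis, at the lid's far edge; the axis runs along the case's y. The handle's bar lies 170 mm in front of it and 45 mm above it with the lid shut.
- case: Blue specimen case, 200 mm (x) by 220 mm (y), 85 mm tall, fixed to the bench; origin at the centre of its underside. -x is its front, facing the robot. With the lid shut, the lid's top is 97 mm above the bench and the handle's bar 132 mm.
- mug: Bystander: white ceramic mug, 76 mm wide, 95 mm tall; origin: its underside centre.
- biscuit_tin: Bystander: open brass-coloured round biscuit tin, 170 mm wide, 60 mm tall; origin: its underside centre.
- brush: Bystander: bench brush lying flat; origin: its underside centre.
There are look-alikes about, which are no part of the job. Of the things that look like the wiper, the smallest one is meant.

How it is judged (in metres and radians):
On the way, in this order (a step that is already met when the one before it is completed fails the run):
1. the held wiper presses on the strip's red end (contact force between wiper and lid_strip above 1 N and x of sole in the frame of lid_strip between -0.025 and 0.025 m and contact force between the fingers and wiper above 0.5 N and y of sole in the frame of lid_strip above 0.065 m), for 0.1 s.
2. it presses on the strip's red half (contact force between wiper and lid_strip above 1 N and x of sole in the frame of lid_strip between -0.025 and 0.025 m and contact force between the fingers and wiper above 0.5 N and y of sole in the frame of lid_strip between 0.015 and 0.05 m), for 0.1 s.
3. it presses on the strip's plain half (contact force between wiper and lid_strip above 1 N and x of sole in the frame of lid_strip between -0.025 and 0.025 m and contact force between the fingers and wiper above 0.5 N and y of sole in the frame of lid_strip between -0.05 and -0.015 m), for 0.1 s.
4. it presses on the strip's plain end (contact force between wiper and lid_strip above 1 N and x of sole in the frame of lid_strip between -0.025 and 0.025 m and contact force between the fingers and wiper above 0.5 N and y of sole in the frame of lid_strip below -0.065 m), for 0.1 s.
5. the wiper stands upright on the bench, let go (height (world z) of wiper below 0.01 m and angle between wiper's own z axis and vertical below 0.15 rad and contact force between the fingers and wiper below 0.1 N), for 0.2 s.
6. the seal is broken by pulling the handle (value of joint lid above 0.08 rad and contact force between the fingers and lid_handle above 0.5 N), for 0.05 s.
At the end, for the whole second after the job is handed in: The lid is held still by its handle at 0.135 to 0.325 rad (front edge about 27 to 64 mm up), the fingers touching the handle, while the wiper stands upright on the bench (within 0.15 rad), untouched by the fingers (all of step 5 and value of joint lid between 0.135 and 0.325 rad and velocity of joint lid between -0.1 and 0.1 rad/s and contact force between the fingers and lid_handle above 0.5 N); the arm keeps its last pose, push and grip.
It fails at once if the lid is flung open past 0.5 rad (value of joint lid above 0.5 rad).
It fails at once if the wiper is pressed on the strip with more than 25 N (contact force between wiper and lid_strip above 25 N).
It fails at once if a bystander is moved by more than 30 mm (distance of any of mug, biscuit_tin, brush from where it was at the start of the episode above 0.03 m).
It also fails if it takes over 72 s, if anything falls off the work surface, if the arm or the gripper's body presses on something with over 40 N, if the wrist force passes 120 N, or if a joint passes its speed limit or range.

### The arm

A 6-joint arm with a two-finger parallel gripper is mounted at the origin on the work surface. World frame = base frame: x ahead of the robot, y to its left, z up, the work surface at z = 0. Lengths are in mm, angles in rad, forces in N, time in s.
With the tool pointing down it reaches from about 425 to 950 mm from the base axis. Payload 3.5 kg.
Tool frame: the origin (TCP) lies at the very end of the fingers, on their centre line; the grasp point (between the pads) lies 19 mm behind it (bot.grip_point_offset is the distance from the TCP to the grasp point, in mm); x points along the fingers, z is the direction in which the jaws open and shut, and the axes are right-handed (so a half turn about x gives the same grasp; the last joint's range is limited). The gripper opens to 85 mm and grips with 20 to 120 N. Pads are 22 mm wide; open, the fingers measure 114 mm over their backs; the gripper's body (76 mm by 85 mm) begins 54 mm behind the grasp point. The pads swing forward as they close: fully open they stand 13 mm farther back than shut.
Start: joints at [-1.446, 0.286, 1.577, -0, 1.279, -0.15], TCP at [183.189, -649.652, 231.325] pointing down, gripper open.
Joint ranges: [-2.77, 2.77], [-0.9, 2.22], [0.21, 2.48], [-1.53, 4.67], [0.24, 2.81], [-2.84, 2.84]. Speed limits (rad/s): [2.79, 2.79, 3.14, 3.14, 3.14, 3.14].

### API

Orientations are given as a 3x3 rotation matrix whose columns are the frame's x, y, z axes.
In Python, from bench import bot gives the robot as it stands. Calls block until the motion is done:
- bot.move_ptp(position, orientation): joint-space move of the TCP to a pose.
- bot.movel(position, ori=None, velocity=150, until_force=None): straight line of the TCP; ori=None keeps the orientation; velocity is the mean speed in mm/s. With until_force (N) it stops when the force on the tool has changed by that much, and returns True; else False.
- bot.set_joints(angles): joint-space move.
- bot.open() and bot.clamp(): open the fingers fully, or close them until they stop; the grip force is fixed at half the most.
- bot.sleep(seconds).
- bot.solve_ik(position, orientation): joint angles nearest the present ones, or None.
- bot.sense(): the state.
- bot.snapshot(name): name is "side" or "top" or "wrist"; returns a dict with "image" (384x512x3 uint8, red, green, blue), "fx", "fy", "cx", "cy" (pixels), "cam_to_world" (4x4, takes a point from camera to world coordinates). Camera axes: x right, y up, looking along -z (the intrinsics and any distortion apply to the point x, -y, -z); pixel columns grow to the right and rows downward; lengths in mm; the calibration is good to about 2 mm. A picture is of the moment at which its call begins. There is no depth.
A pose or a line that the arm cannot do raises bot.Unreachable and nothing moves.
- bot.job_done(): hands the job in, once; it reports no verdict.
The state is a dict: "t": time; "joint_pos": joint angles; "joint_velocities": joint speeds; "joint_torque": joint torques, N m; "tcp_pos": TCP position; "tool_rot": TCP orientation; "ft_force": force on the tool from outside, world axes, zero at the start; "ft_torque": the same for the moment, N m; "width": finger opening in mm.
Only numpy, scipy, OpenCV 4.12 (cv2) and the standard library are available. Lean on these libraries where they do the work, as an engineer would, in place of code of your own. Each camera call takes 0.05 s, during which the arm holds its last target.

## Working session

There is one attempt and no reset: what is moved stays moved. The work goes in short steps, each a Python script; the robot and the scene stay as the last script left them, time stands still between calls to the robot, and variables do not carry over. Pictures are saved under pics/ and viewed, and the job is handed in when it is done.

```bash
ls; mkdir -p pics; python3 - <<'E'
from bench import bot
import cv2,numpy as np
s=bot.sense(); print({k:np.round(v,3).tolist() for k,v in s.items()}, bot.grip_point_offset)
for n in ("side","top","wrist"):
    p=bot.snapshot(n); cv2.imwrite(f"pics/{n}0.png",p["image"][:,:,::-1]); print(n,[p[k] for k in("fx","fy","cx","cy")],[k for k in p],np.round(p["cam_to_world"],3).tolist())
E
```

```text
pics
{'t': 0.0, 'joint_pos': [-1.446, 0.287, 1.578, 0.0, 1.279, -0.15], 'joint_velocities': [0.001, -0.001, 0.001, -0.001, 0.003, 0.0], 'joint_torque': [-0.001, -40.598, -29.263, -0.0, 0.006, 0.0], 'tcp_pos': [183.106, -648.989, 229.911], 'tool_rot': [[-0.0, 0.962, 0.271], [0.002, 0.271, -0.962], [-1.0, 0.0, -0.002]], 'ft_force': [1.167, -0.655, 0.663], 'ft_torque': [-0.043, 0.022, -0.019], 'width': 85.59} 18.700000000000003
side [353.6013100503007, 353.6013100503007, 261.2240209629188, 188.79151303447838] ['image', 'fx', 'fy', 'cx', 'cy', 'cam_to_world'] [[-0.941, 0.222, -0.254, 149.697], [-0.338, -0.641, 0.69, 1071.398], [-0.01, 0.735, 0.678, 1157.25], [0.0, 0.0, 0.0, 1.0]]
top [386.08279436585497, 386.08279436585497, 252.2346444750702, 188.32245789295484] ['image', 'fx', 'fy', 'cx', 'cy', 'cam_to_world'] [[0.024, 0.982, -0.189, 333.461], [-1.0, 0.027, 0.014, 16.192], [0.019, 0.189, 0.982, 1323.996], [0.0, 0.0, 0.0, 1.0]]
wrist [307.9818610347519, 307.9818610347519, 254.19476591986492, 194.44262778748117] ['image', 'fx', 'fy', 'cx', 'cy', 'cam_to_world'] [[0.271, 0.923, 0.273, 251.767], [-0.963, 0.26, 0.075, -629.415], [-0.002, -0.283, 0.959, 372.17], [0.0, 0.0, 0.0, 1.0]]
```

View pics/top0.png

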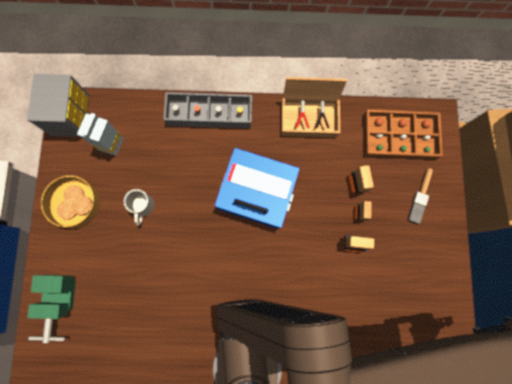

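View pics/side0.png

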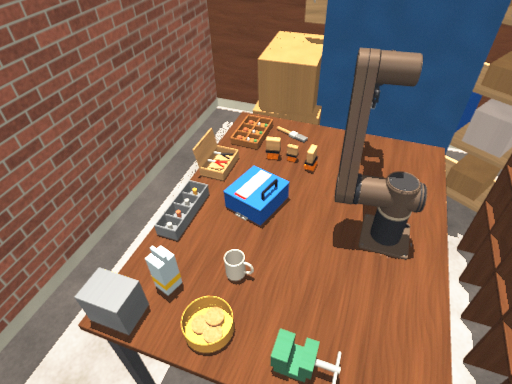

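View pics/wrist0.png

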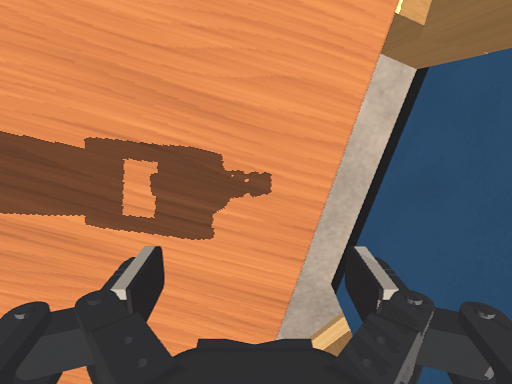

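The top view shows the case at about (258,188), with its handle at (250,207). Three wiper-like blocks stand at (362,180), (365,211) and (360,243), and the middle one looks smallest. I'll zoom in and get rough positions.

```bash
cat > h.py <<'E'
import numpy as np,cv2
from bench import bot
def ray(p,u,v):
    T=np.array(p["cam_to_world"]); d=np.array([(u-p["cx"])/p["fx"],-(v-p["cy"])/p["fy"],-1.0])
    return T[:3,3],T[:3,:3]@d
def onz(p,u,v,z):
    o,d=ray(p,u,v); return o+d*(z-o[2])/d[2]
def proj(p,X):
    T=np.array(p["cam_to_world"]); c=T[:3,:3].T@(np.array(X,float)-T[:3,3])
    return p["cx"]+p["fx"]*c[0]/-c[2], p["cy"]-p["fy"]*c[1]/-c[2]
def down(psi):
    # tool x down, z (jaw direction) at yaw psi
    x=np.array([0,0,-1.]); z=np.array([np.cos(psi),np.sin(psi),0]); y=np.cross(z,x)
    return np.stack([x,y,z],1)
def snap(n,name,crop=None,s=1):
    p=bot.snapshot(n); im=p["image"][:,:,::-1].copy()
    q=im if crop is None else im[crop[1]:crop[3],crop[0]:crop[2]]
    cv2.imwrite(f"pics/{name}.png",cv2.resize(q,None,fx=s,fy=s,interpolation=cv2.INTER_NEAREST)); 
    return p,im
def st():
    s=bot.sense(); print("t %.2f tcp %s f %s w %.1f"%(s["t"],np.round(s["tcp_pos"],1),np.round(s["ft_force"],1),s["width"])); return s
E
python3 - <<'E'
from h import *
p,im=snap("top","topz",(205,140,405,290),4)
for u,v in [(362,180),(365,211),(360,243)]: print(np.round(onz(p,u,v,87),0))
p2,_=snap("side","sidez",(210,120,360,230),5)
for c in [(250,207),(230,172),(290,180)]: print(np.round(onz(p,*c,99),0))
E
```

```text
[ 610. -362.   87.]
[ 507. -369.   87.]
[ 404. -350.   87.]
[509.   5.  99.]
[622.  73.  99.]
[ 601. -123.   99.]
```

View pics/topz.png

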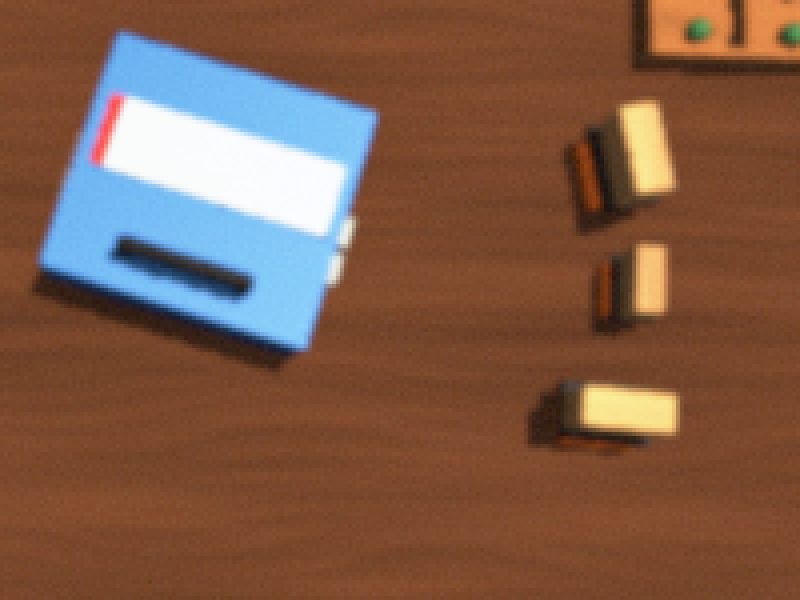

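View pics/sidez.png

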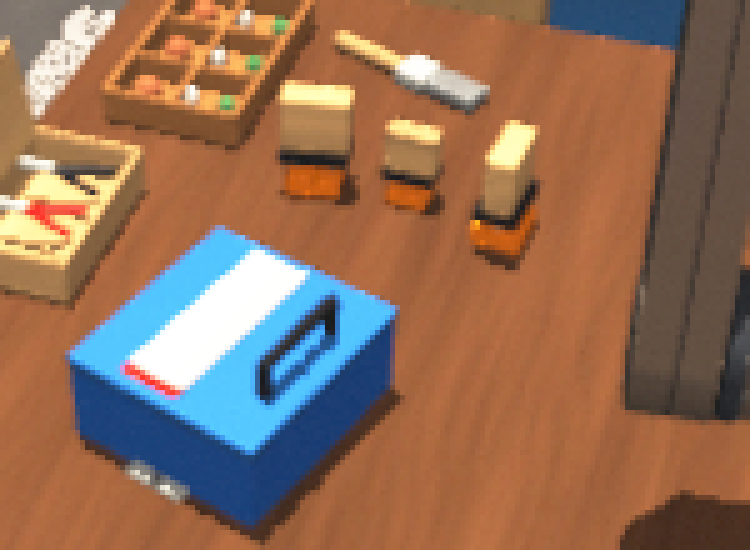

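The zooms confirm that the middle block, near (507,-369), is the smallest, with its long side roughly along world x. The case is at about yaw -15°. I'll move above each one for close wrist views.

```bash
python3 - <<'E'
from h import *
bot.move_ptp([470,-369,330],down(-np.pi/2)); st()
p,im=snap("wrist","w1"); np.savez("w1.npz",im=im,**{k:p[k] for k in("fx","fy","cx","cy","cam_to_world")})
bot.move_ptp([520,0,380],down(-np.pi/2-0.25)); st()
p,im=snap("wrist","w2"); np.savez("w2.npz",im=im,**{k:p[k] for k in("fx","fy","cx","cy","cam_to_world")})
E
```

```text
t 1.77 tcp [ 469.5 -369.6  329.5] f [-0.2 -0.2  0.2] w 85.9
t 3.23 tcp [520.1  -0.8 379.7] f [-0.4  0.4 -0. ] w 85.3
```

View pics/w1.png

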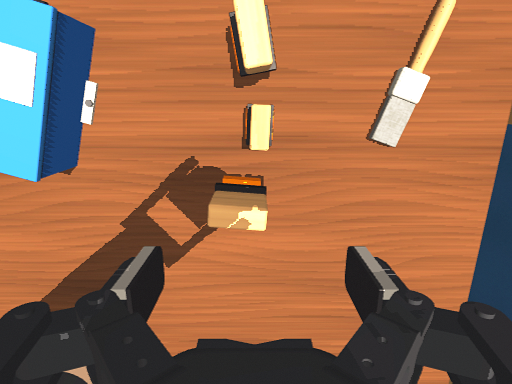

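View pics/w2.png

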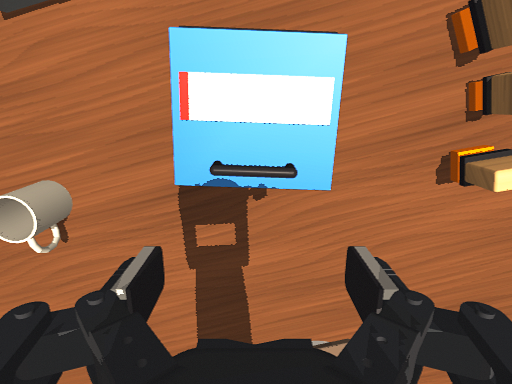

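In w1 the wiper's grip top is at about (261,127). In w2 the strip spans (180,71) to (334,125), red end on the left, and the handle bar is at (254,171). Next I'll extract these with masks.

```bash
cat > meas.py <<'E'
from h import *
def load(f):
    z=np.load(f); return dict(fx=float(z["fx"]),fy=float(z["fy"]),cx=float(z["cx"]),cy=float(z["cy"]),cam_to_world=z["cam_to_world"]),z["im"]
def rectpts(p,mask,z):
    cs,_=cv2.findContours(mask.astype(np.uint8),cv2.RETR_EXTERNAL,cv2.CHAIN_APPROX_NONE)
    c=max(cs,key=cv2.contourArea)[:,0,:].astype(float)
    w=np.array([onz(p,u,v,z)[:2] for u,v in c],np.float32)
    (cx,cy),(a,b),ang=cv2.minAreaRect(w)
    return (cx,cy),(a,b),ang,c
if __name__=="__main__":
    p,im=load("w1.npz"); hsv=cv2.cvtColor(im,cv2.COLOR_BGR2HSV)
    roi=np.zeros(im.shape[:2],bool); roi[95:158,240:280]=1
    print("grip colors",hsv[115,261],hsv[140,261],hsv[115,249],hsv[120,290])
    m=roi&(hsv[:,:,0]>=16)&(hsv[:,:,0]<35)&(hsv[:,:,2]>150)
    c,s,a,px=rectpts(p,m,87); print("grip top",np.round(c,1),np.round(s,1),a,px.min(0),px.max(0))
    p,im=load("w2.npz"); hsv=cv2.cvtColor(im,cv2.COLOR_BGR2HSV)
    roi=np.zeros(im.shape[:2],bool); roi[60:135,172:342]=1
    m=roi&~((hsv[:,:,0]>85)&(hsv[:,:,0]<125)&(hsv[:,:,1]>60))
    c,s,a,px=rectpts(p,m,99); print("strip",np.round(c,1),np.round(s,1),a,px.min(0),px.max(0))
    roi=np.zeros(im.shape[:2],bool); roi[155:185,200:305]=1
    m=roi&(hsv[:,:,2]<75)
    c,s,a,px=rectpts(p,m,132); print("bar",np.round(c,1),np.round(s,1),a,px.min(0),px.max(0))
    roi=np.zeros(im.shape[:2],bool); roi[15:195,160:355]=1
    m=roi&(hsv[:,:,0]>85)&(hsv[:,:,0]<125)&(hsv[:,:,1]>60)
    c,s,a,px=rectpts(p,m,97); print("lid",np.round(c,1),np.round(s,1),a,px.min(0),px.max(0))
E
python3 meas.py
```

```text
grip colors [ 30  76 255] [ 29  83 255] [120  20  38] [ 11 170 197]
grip top [ 512.5 -376.3] [23.  54.7] 87.26472473144531 [250. 104.] [270. 150.]
strip [594.7 -21.7] [201.1  60.5] 73.51488494873047 [178.  71.] [334. 124.]
bar [510.7   3. ] [111.2  17.8] 73.14414978027344 [210. 161.] [296. 177.]
lid [575.9 -16.3] [223.3 203.8] 73.51878356933594 [168.  26.] [347. 189.]
```

The measurements agree:
- **Strip:** 201×60 mm, yaw -16.5°.
- **Bar:** within 2.5 mm of where the strip geometry predicts it.
- **Grip top:** 23×55 mm.

Now I'll grasp the wiper.

```bash
python3 - <<'E'
from h import *
R=down(np.radians(-92.7))
bot.move_ptp([512.5,-376.3,200],R)
bot.movel([512.5,-376.3,47],velocity=120); s=st()
bot.clamp(); s=st(); print(s["tool_rot"])
p,im=snap("side","s1",(230,110,360,200),5)
bot.movel([512.5,-376.3,230],velocity=150); st()
p,im=snap("wrist","w3"); 
E
```

```text
t 6.24 tcp [ 513.1 -376.9   48.2] f [-0.3 -0.4 -0. ] w 85.3
t 6.83 tcp [ 512.5 -376.3   47.2] f [0.  1.  0.7] w 23.3
[[ 1.03864770e-05  9.98892356e-01 -4.70538148e-02]
 [-4.38463000e-05 -4.70538143e-02 -9.98892355e-01]
 [-9.99999999e-01  1.24381081e-05  4.33090106e-05]]
t 8.24 tcp [ 512.  -375.8  228.4] f [ 0.7 -0.5 -1.7] w 23.4
```

View pics/s1.png

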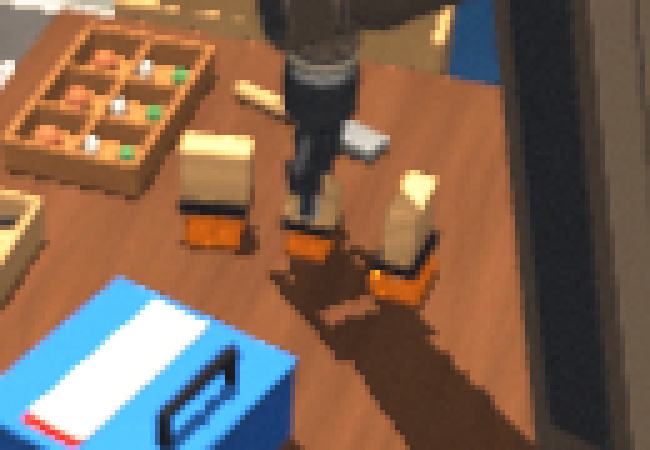

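View pics/w3.png

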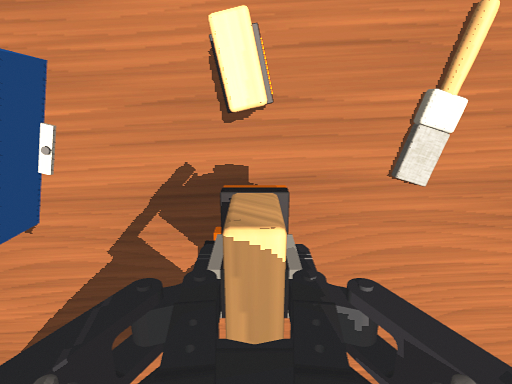

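The wiper is held squarely in the pads (width 23.4 mm, weight felt). Next I'll move over the red end and press lightly down to contact.

```bash
cat >> h.py <<'E'
YAW=np.radians(-16.5); S=np.array([594.5,-21.6]); EX=np.array([np.cos(YAW),np.sin(YAW)]); EY=np.array([-np.sin(YAW),np.cos(YAW)])
def on(x,y,z): q=S+EX*x+EY*y; return [q[0],q[1],z]
E
python3 - <<'E'
from h import *
R=down(YAW-np.pi/2)
bot.move_ptp(on(0,80,240),R)
bot.movel(on(0,80,165),velocity=80); bot.sleep(0.3); s=st(); f0=s["ft_force"][2]
print(bot.movel(on(0,80,141.5),velocity=12,until_force=2.5)); s=st()
z=s["tcp_pos"][2]
bot.sleep(.2)
st(); p,im=snap("side","s2",(200,110,330,230),5)
E
```

```text
t 11.32 tcp [617.4  55.1 165.4] f [-0.3 -0.2 -1.4] w 23.2
True
t 12.78 tcp [617.2  55.1 145.1] f [ 0.1 -0.5  1.4] w 23.6
t 12.98 tcp [617.   55.1 144.6] f [ 1.  -0.   2.7] w 23.2
```

View pics/s2.png

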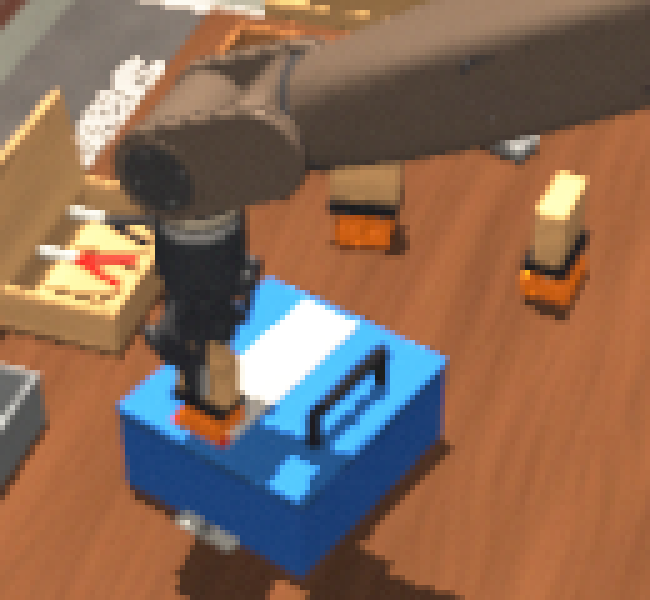

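The shoe is seated on the red end with about 4 N, and contact height matches the geometry. I'll press 2 mm more and wipe.

```bash
python3 - <<'E'
from h import *
bot.movel(on(0,80,142.5),velocity=12); bot.sleep(.3); st()
for y in (66,40,0,-40,-66,-81):
    bot.movel(on(0,y,142.5),velocity=50); st()
bot.sleep(.3); st()
p,im=snap("side","s3",(200,110,330,230),5)
bot.movel(on(0,-81,200),velocity=100); st()
E
```

```text
t 13.62 tcp [617.   55.1 142.4] f [-0.   0.7  3.1] w 23.5
t 14.06 tcp [613.2  40.8 142.6] f [ 0.2 -1.4  2.6] w 23.5
t 14.72 tcp [605.6  15.8 142.5] f [-0.1 -1.7  3.2] w 23.1
t 15.68 tcp [594.4 -22.3 142.5] f [-0.9 -1.4  3.4] w 23.1
t 16.62 tcp [583.  -60.7 142.5] f [-0.3 -1.3  2.5] w 23.3
t 17.29 tcp [575.5 -85.8 142.5] f [ 0.3 -1.3  2.4] w 23.7
t 17.74 tcp [ 571.2 -100.   142.5] f [-1.4 -0.9  3.1] w 23.2
t 18.04 tcp [571.4 -99.6 142.5] f [-1.6 -2.3  3.7] w 23.4
t 18.82 tcp [570.9 -98.9 199.1] f [-0.4  0.3 -1.7] w 23.5
```

View pics/s3.png

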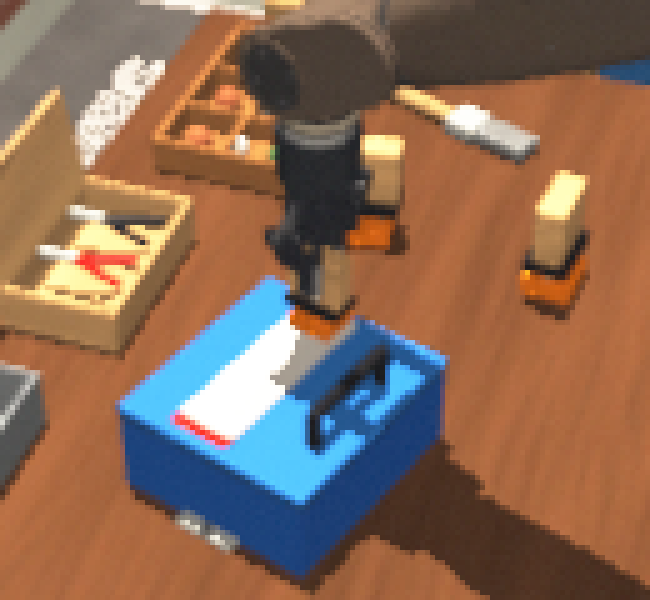

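The pass held about 4.5 N on the strip along its whole length, and the shoe reached the plain end. Now I'll return the wiper to its old spot.

```bash
python3 - <<'E'
from h import *
R=down(np.radians(-92.7))
bot.movel(on(0,-81,230),velocity=100)
bot.move_ptp([512.5,-376.3,200],R)
bot.movel([512.5,-376.3,60],velocity=120); bot.sleep(.2); st()
print(bot.movel([512.5,-376.3,46.5],velocity=15,until_force=1.5)); st()
bot.open(); bot.sleep(.3); st()
bot.movel([512.5,-376.3,230],velocity=120)
bot.move_ptp([470,-376.3,330],down(-np.pi/2)); st()
p,im=snap("wrist","w4"); p,im=snap("side","s4",(200,110,330,230),5)
E
```

```text
t 21.88 tcp [ 512.9 -376.7   60.9] f [ 0.1  0.5 -1.1] w 23.0
True
t 22.69 tcp [ 512.3 -376.1   46.6] f [ 0.2 -0.6  1.6] w 23.3
t 23.62 tcp [ 511.4 -375.1   45.4] f [ 0.5 -0.8  0.2] w 85.5
t 25.82 tcp [ 469.9 -376.6  331.2] f [-0.  -0.5  0.1] w 85.4
```

View pics/w4.png

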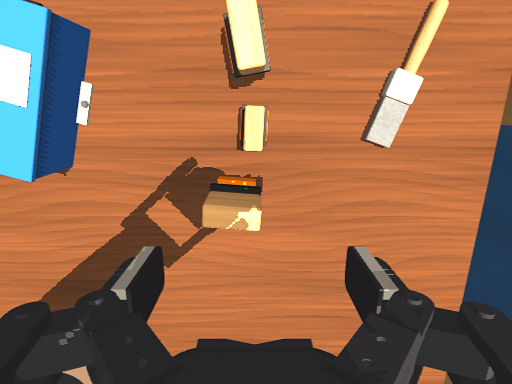

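View pics/s4.png

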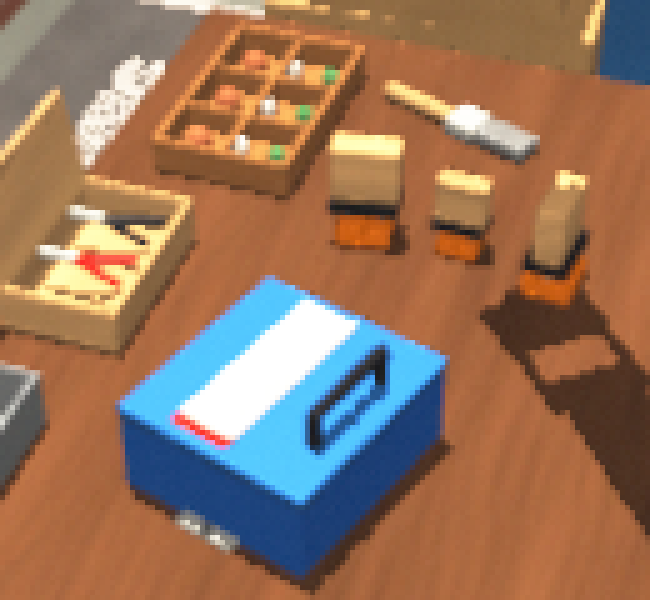

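The wiper is standing upright on its own at its old spot, and the brush and case haven't moved. Next is the handle.

```bash
cat >> h.py <<'E'
B=np.array([509.5,3.5])
from scipy.spatial.transform import Rotation as Ro
def lidpose(th,dz=0):
    Q=Ro.from_rotvec(np.array([EY[0],EY[1],0])*th).as_matrix()
    H=np.array([*(B+170*EX),87.]); bar=H+Q@np.array([*(-170*EX),45.])
    R=Q@down(YAW); tcp=bar+R[:,0]*bot.grip_point_offset
    tcp[2]+=dz
    return tcp,R
E
python3 - <<'E'
from h import *
c,R=lidpose(0); print(c)
for th in (0,.1,.25,.3): print(th,np.round(bot.solve_ik(*lidpose(th)),2))
bot.move_ptp([c[0],c[1],230],R)
bot.movel(list(c),velocity=100,until_force=8); bot.sleep(.2); st()
bot.clamp(); bot.sleep(.2); s=st()
d=(s["tcp_pos"]-c)[:2]; print("dx,dy case",d@EX,d@EY)
p,im=snap("side","s5",(200,110,330,230),5); snap("wrist","w5")
E
```

```text
[509.5   3.5 113.3]
0 [-0.19  0.05  2.07 -0.    1.01  0.1 ]
0.1 [-0.2   0.09  2.    0.01  1.15  0.09]
0.25 [-0.2   0.16  1.88  0.02  1.34  0.08]
0.3 [-0.21  0.19  1.84  0.02  1.41  0.07]
t 28.90 tcp [509.9   3.4 113.9] f [-0.7 -0.3  0.1] w 85.5
t 29.77 tcp [509.2   3.6 113.4] f [-3.2  1.1  3.6] w 11.8
dx,dy case -0.28908874708769394 -0.0006478835034528328
```

View pics/s5.png

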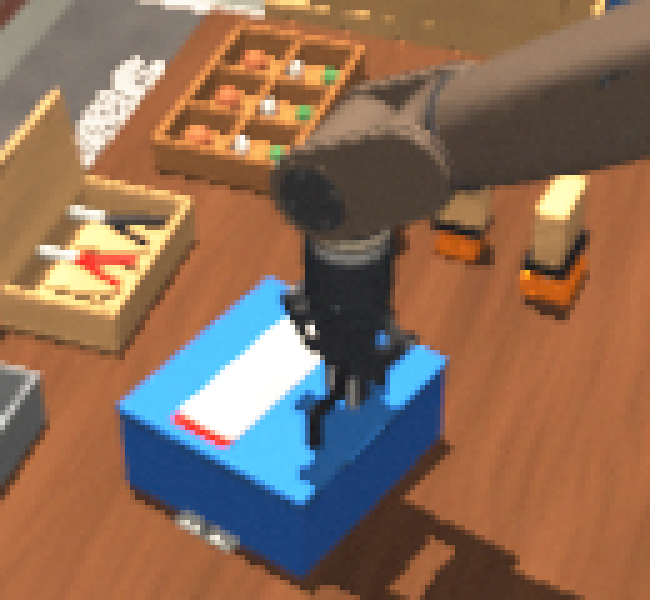

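View pics/w5.png

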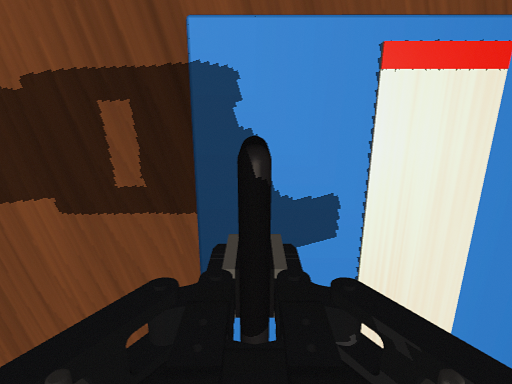

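The jaws are closed on the middle of the bar. I'll pull slowly along the hinge arc in small steps and watch the force.

```bash
python3 - <<'E'
from h import *
for th in (.01,.02,.03,.045,.06,.08):
    c,R=lidpose(th); bot.movel(list(c),R,velocity=15); s=st()
p,im=snap("side","s6",(200,110,330,230),5); snap("wrist","w6")
E
```

```text
t 30.13 tcp [509.    3.6 113.6] f [ 0.8 -0.1 -6.9] w 12.1
t 30.40 tcp [509.    3.6 114.6] f [  3.    0.4 -16.8] w 11.6
t 30.67 tcp [510.1   3.3 118.9] f [-0.4  0.8 -8.7] w 11.8
t 30.99 tcp [511.1   3.  122.8] f [-5.7  1.3  1.5] w 11.9
t 31.32 tcp [511.5   2.9 124.9] f [-5.9  1.1  2.1] w 12.2
t 31.70 tcp [511.9   2.8 127.3] f [-5.6  1.7 -0.2] w 12.0
```

View pics/s6.png

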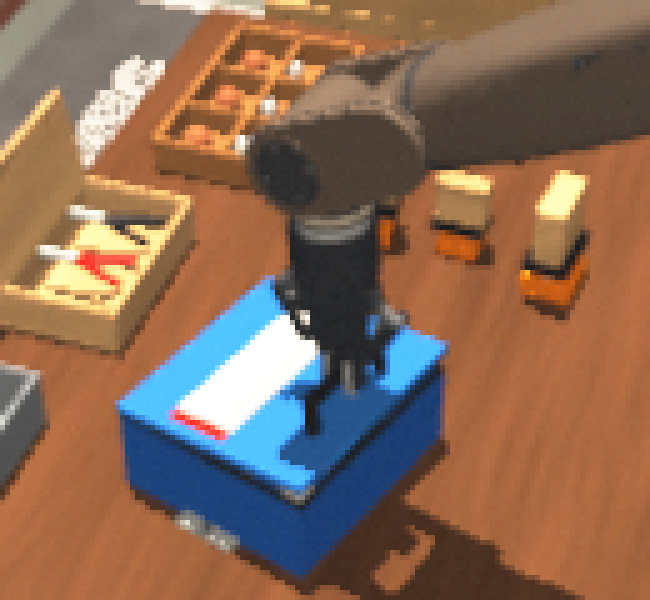

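View pics/w6.png

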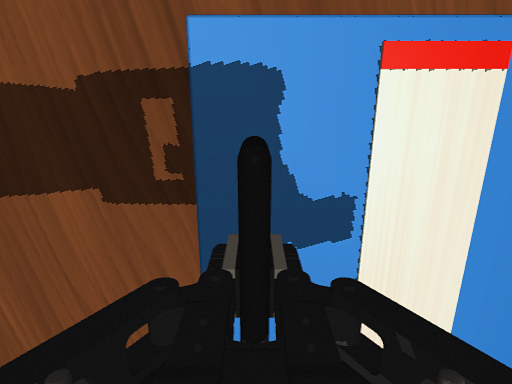

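The seal broke at about 17 N, the lid stayed in the grip and its front edge is now visibly open. I'll continue slowly to 0.23 rad.

```bash
python3 - <<'E'
from h import *
for th in (.11,.14,.17,.20,.23):
    c,R=lidpose(th); bot.movel(list(c),R,velocity=20); s=st()
bot.sleep(.5); s=st(); R=s["tool_rot"]
print("tilt",np.arccos(-R[2,0]))
g=s["tcp_pos"]-R[:,0]*bot.grip_point_offset; H=np.array([*(B+170*EX),87.]); r=g-H
print("bar rel hinge",r[:2]@EX,r[2],"angle",np.arctan2(r[2],-r[:2]@EX)-np.arctan2(45,170))
p,im=snap("side","s7",(200,110,330,230),5); snap("wrist","w7"); snap("top","t7",(180,120,400,285),3)
p,_=snap("side","s7f")
for th in(.15,.23,.31):
    Q=Ro.from_rotvec(np.array([EY[0],EY[1],0])*th).as_matrix()
    for z in(0,10): 
        X=H+Q@np.array([*(-200*EX+110*EY),z]); u,v=proj(p,X); print(th,z,"s7 px",(u-200)*5,(v-110)*5)
E
```

```text
t 32.21 tcp [513.2   2.4 132.4] f [-5.4  2.1  0.1] w 11.9
t 32.62 tcp [514.6   2.  137.4] f [-5.6  0.6  0.3] w 11.9
t 33.02 tcp [516.1   1.5 142.4] f [-5.8  2.7  0.4] w 12.4
t 33.43 tcp [517.8   1.1 147.4] f [-6.4  1.6  1.2] w 11.9
t 33.84 tcp [5.197e+02 5.000e-01 1.523e+02] f [-5.3  1.6  0.7] w 11.7
t 34.34 tcp [5.197e+02 5.000e-01 1.522e+02] f [-5.6  1.4  0.5] w 12.7
tilt 0.23190872656624983
bar rel hinge -155.10217201830213 83.44696351584389 angle 0.23482258487679541
0.15 0 s7 px 293.4281340723746 481.4964305036264
0.15 10 s7 px 291.7864588104203 472.28309201908246
0.23 0 s7 px 290.1791804094583 466.4974034097395
0.23 10 s7 px 287.7435497923602 456.8976293992506
0.31 0 s7 px 285.6667380955784 450.933023425814
0.31 10 s7 px 282.44235219736765 441.0169562056393
```

View pics/s7.png

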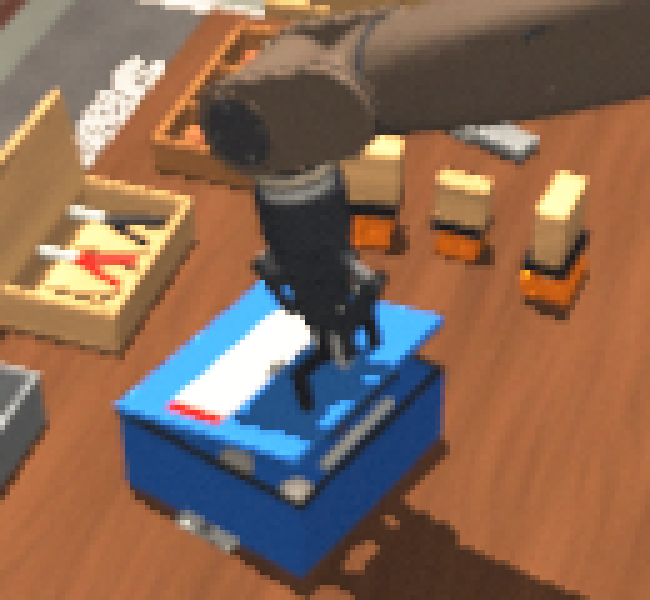

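View pics/w7.png

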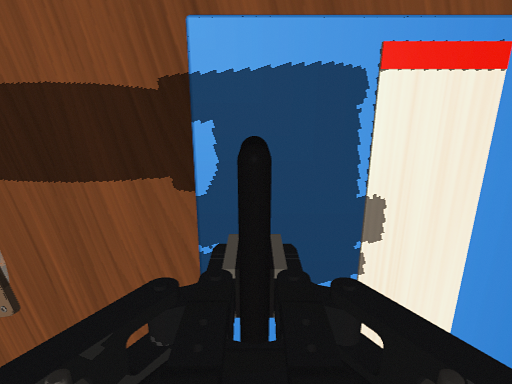

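View pics/t7.png

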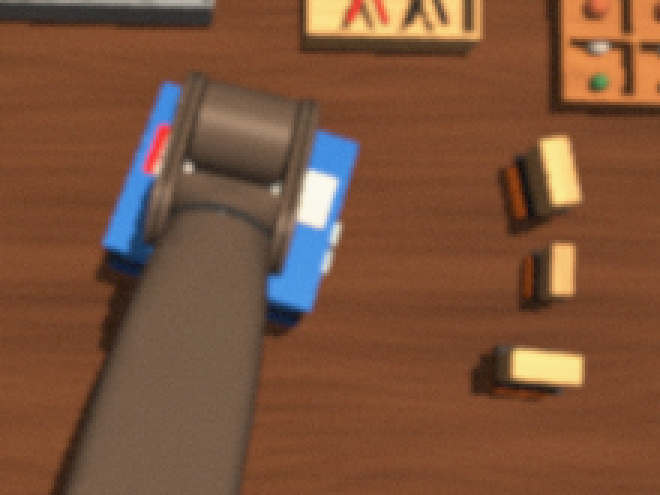

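The side view puts the lid's front corner at about (297,460), matching the prediction for 0.23 rad. In the wrist view the bar still sits between the pads exactly as before, and the wiper is upright. I'm handing in.

```bash
python3 - <<'E'
from h import *
s=st(); print(np.abs(s["joint_velocities"]).max()); bot.job_done(); st()
E
```

```text
t 34.54 tcp [5.197e+02 5.000e-01 1.523e+02] f [-6.2  1.6  0.6] w 12.0
0.0014929608621192594
the job is handed in; nothing more can be done
the job is handed in; nothing more can be done
```

The job is done and handed in at 34.5 s of the 72 s allowed; no verdict was reported.

- **Wipe:** I took the smallest of the three wiper-like blocks by its wooden grip. I wiped the strip from the red end to the plain end in one pass at about 4–5 N, then stood the wiper back at its old spot. Later pictures show it upright and clear of the fingers.
- **Lid:** The seal broke at about 17 N with the handle held, and the lid was not flung open. It finished gripped at about 0.23 rad, with the front edge about 46 mm up. The arm pose and the side view agree on that angle, and the arm was still (0.0015 rad/s).
- **Bystanders:** The brush was unmoved in the pictures after the wiper was put back. I made no separate check of the mug and biscuit tin, but the arm did not go near them.
- **Small disagreements:** The gripper read about 12 mm on the 14 mm bar. A steady sideways force of about 6 N remained on the handle at the end, probably from the few millimetres of uncertainty in the hinge position. The bar did not shift in the jaws.

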